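# Press the snap-off cutter into its foam pocket

### The arm

A 6-joint arm with a two-finger parallel gripper is mounted at the origin on a cart in front of the work surface, level with it; the furniture and walls round the work are solid. World frame = base frame: x ahead of the robot, y to its left, z up, the work surface at z = 0. Lengths are in mm, angles in rad, forces in N, time in s.
With the tool pointing down it reaches from about 275 to 825 mm from the base axis. Payload 4.9 kg.
Tool frame: the origin (TCP) lies on the front face of the gripper's body, between the roots of the fingers; the fingertips stand 73 mm ahead of it and the grasp point (between the pads) lies 54 mm ahead of it; z points along the fingers, y is the line along which they close (so a half turn about z gives the same grasp; the last joint's range is limited). The gripper opens to 85 mm and grips with 20 to 120 N. Pads are 22 mm wide; open, the fingers measure 114 mm over their backs; the gripper's body (76 mm by 85 mm) begins 54 mm behind the grasp point. The pads swing forward as they close: fully open they stand 13 mm farther back than shut.
Start: joints at [0.966, 0.326, -0.193, 1.052, 0, 1.437], TCP at [249.477, 490.183, 303.881] pointing down, gripper open.
Joint ranges: [-2.65, 2.65], [-0.97, 1.79], [-1.3, 1.35], [-1.93, 2.1], [-1.47, 1.37], [-3.14, 3.14]. Speed limits (rad/s): [2.57, 2.57, 3.14, 3.14, 3.14, 3.14].

### API

Orientations are given as a 3x3 rotation matrix whose columns are the frame's x, y, z axes.
In Python, from workcell import read_state, grab_frame, close_job gives the robot as it stands. The module is installed in compiled form; this text tells all that it offers.
- The arm moves only by the tool step_arm, never from a script. Its argument "moves" is text: rows parted by semicolons, each of 5 numbers parted by spaces: the shift along the tool's x, y, z in cm, then the turn about the tool's z in degrees, then the finger opening in cm, from 0 to 8.54. A call has exactly 10 rows; each row is the pose to reach, as a shift and turn from the pose commanded when the call began, along the tool's axes at that moment; what a row does not reach only later rows make up. A row lasts 1/10 s, in which the tool goes at most 50 mm and 8.59 degrees, less where a joint would pass 70% of its speed; a pose out of reach is approached as far as the arm can. A call with a gripper value outside its range is refused whole. The fingers move at their own pace and stop on an object; the grip force is fixed at half the most. Time passes only in rows, so rows that repeat a pose let the fingers close, or fill a call up. It gives the time, the measured TCP pose, the force, the opening and the grip force at its end, in the units of the state.
- read_state(): the state, without advancing time (a new reading comes with each control period).
- grab_frame(name): name is "scene" or "top"; returns a dict with "frame" (384x512x3 uint8, red, green, blue), "z_map" (384x512 float32, mm along the optical axis (not along the pixel's ray), 0 where there is no reading), "intrinsics" (3x3 intrinsics, pixels), "k1" (the pictures are not rectified: a ray, as slopes to the right and down, at radius r is drawn at 1 + k1 r^2 times it, then the intrinsics apply), "extrinsics" (4x4, takes a point from camera to world coordinates). Camera axes: x right, y down, z forward; pixel columns grow to the right and rows downward; lengths in mm; the calibration is good to about 2 mm. A picture is of the moment at which its call begins.
- close_job(): hands the job in; it is judged then, once.
The state is a dict: "clock": time; "qpos": joint angles; "qd": joint speeds; "joint_torque": joint torques, N m; "ee_pos": TCP position; "tcp_rot": TCP orientation; "force": force on the tool from outside, world axes, zero at the start; "torque": the same for the moment, N m; "gripper_width": opening from 0.0 (shut) to 1.0 (fully open); "grasp_force": force on a finger pad.
Only numpy, scipy, OpenCV 4.12 (cv2) and the standard library are available. Lean on these libraries where they do the work, as an engineer would, in place of code of your own. Each camera call takes 0.05 s, during which the arm holds its last target. There are 200 camera calls.

### The job

Put the snap-off cutter back in its foam tool insert: lay it flat, same side up as now, into the long die-cut pocket of its own outline, nose into the narrow end, and press it down until it is fully home on the pocket floor, then let go. Leave the marker pen and the slide box where they lie.

Things in the scene. Friction and masses are not known exactly. Their poses are not given: they have to be found in the camera images.
- cutter: Snap-off cutter (utility knife, blade in), lying flat on the bench: 177 mm long, 16 (front) to 24 wide, slightly bowed, 19 high, 75 g. Origin: centre of its underside; y along its length, z up. The narrow nose (9 mm wide) points to -y and ends at y = -88 mm; the body runs from y = -66 to +88 mm. Best grasped across the body (closing along its x) at y = +5 mm.
- cutter_pocket (a point): Floor centre of the cutter's pocket, 12 mm deep, in a fixed dark foam insert (top 26 mm above the bench). Seated, the cutter has its origin here, axes parallel, 7 mm proud. y -94..+94 mm; 32 mm wide, but 17 mm at the nose end (y < -71). Springy side lips narrow it to 16 to 18 mm: push down with 3 to 6 N. Finger notch to floor depth: y -20..+30, x -42..+42 mm. Slot at x +80 holds a pen.
- marker: Bystander: black and white marker pen, round, 136 mm long, 16 mm thick, lying beside the cutter (either may be the one farther right). Origin: middle of its underside; y along its length.
- slide_box: Bystander: closed pale grey slide box, 76 x 26 x 26 mm, lying on the bench to the left of the insert. Origin: middle of its underside; y along its length.

How it is judged:
By the outcome, as a careful person would: the job done as asked, in the order asked, and still so for the second after the job is handed in, with the robot touching nothing.
It also fails if it takes over 45 s, if anything falls off the work surface, if the arm or the gripper's body presses on something with over 40 N, if the wrist force passes 120 N, or if a joint passes its speed limit or range.

## Working session

There is one attempt and no reset: what is moved stays moved. The work goes in short steps, Python scripts to look and compute and a tool call to move; the robot and the scene stay as the last step left them, time stands still between calls to the robot, and variables do not carry over. Pictures are saved under pics/ and viewed, at most 10 in all, crops included, and the job is handed in when it is done.

Besides the shell and the picture viewer there is one more tool, called after "Emit:" in YAML: its name, and indented under it one key for each argument. step_arm: Moves the arm, as the interface text tells. Its arguments: {"type":"object","properties":{"moves":{"type":"string"}},"required":["moves"]}

```bash
mkdir -p pics
cat > h.py <<'E'
import numpy as np, cv2
from workcell import read_state, grab_frame, close_job
def cloud(f):
    K=f["intrinsics"];k=float(f["k1"]);h,w=f["z_map"].shape
    u,v=np.meshgrid(np.arange(w),np.arange(h))
    D=np.array([k,0,0,0],float)
    p=cv2.undistortPoints(np.stack([u,v],-1).reshape(-1,1,2).astype(np.float64),np.array(K,float),D).reshape(h,w,2)
    z=f["z_map"]; P=np.dstack([p[...,0]*z,p[...,1]*z,z])
    E=np.array(f["extrinsics"]); W=P@E[:3,:3].T+E[:3,3]; W[z==0]=np.nan
    return W
def save(n,im,s=1):
    im=cv2.resize(im,None,fx=s,fy=s,interpolation=cv2.INTER_CUBIC) if s!=1 else im
    cv2.imwrite("pics/"+n+".png",im[...,::-1])
E
python3 - <<'E'
from h import *
for n in("scene","top"):
    f=grab_frame(n);np.savez(n+".npz",**f);save(n+"0",f["frame"],1.5)
    print(n,np.round(f["extrinsics"],2).tolist(),f["k1"])
s=read_state();print(s)
E
```

```text
scene [[0.87, -0.39, 0.31, 126.51], [-0.5, -0.66, 0.56, -689.19], [-0.01, -0.64, -0.76, 944.73], [0.0, 0.0, 0.0, 1.0]] -0.042416485668191825
top [[0.01, -0.99, 0.12, 363.56], [-1.0, -0.01, -0.0, -41.04], [0.0, -0.12, -0.99, 1256.77], [0.0, 0.0, 0.0, 1.0]] 0.009164429643283671
{'clock': 0.1, 'qpos': array([ 9.65820720e-01,  3.26865137e-01, -1.93452063e-01,  1.05202001e+00,
        4.38625723e-05,  1.43660444e+00]), 'qd': array([ 0.00033828, -0.00093477,  0.00275914, -0.00062139,  0.00061072,
       -0.00161177]), 'joint_torque': array([ 1.08491819e-03, -4.44239902e+01,  2.63037997e+01,  7.86009390e-03,
       -1.14922877e-04,  1.44832933e-05]), 'ee_pos': array([249.21939699, 489.84787536, 303.19466045]), 'tcp_rot': array([[-8.91212949e-01,  4.53584223e-01, -9.12444359e-04],
       [ 4.53585073e-01,  8.91212117e-01, -1.24245698e-03],
       [ 2.49622583e-04, -1.52116489e-03, -9.99998812e-01]]), 'force': array([ 0.82353378,  0.45277723, -0.00351003]), 'torque': array([-0.04104353, -0.03228927,  0.06506715]), 'grasp_force': 0.0, 'gripper_width': 0.9998671888311427}
```

View pics/top0.png

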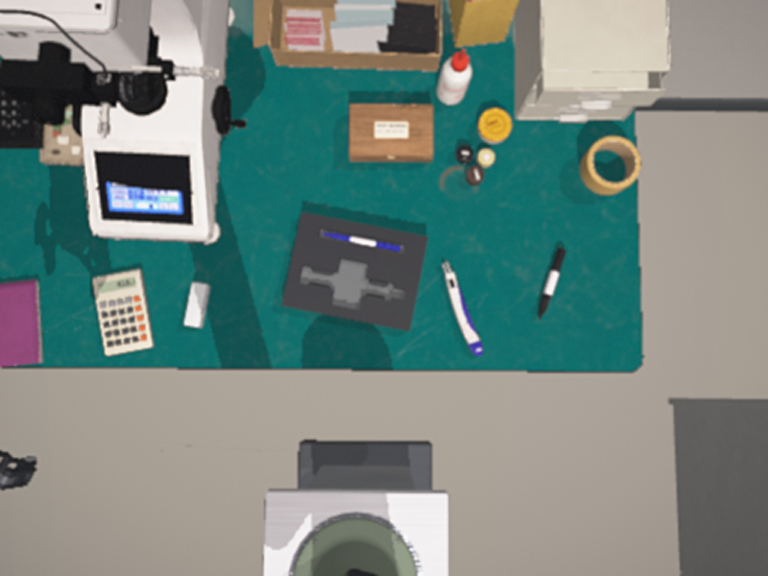

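View pics/scene0.png

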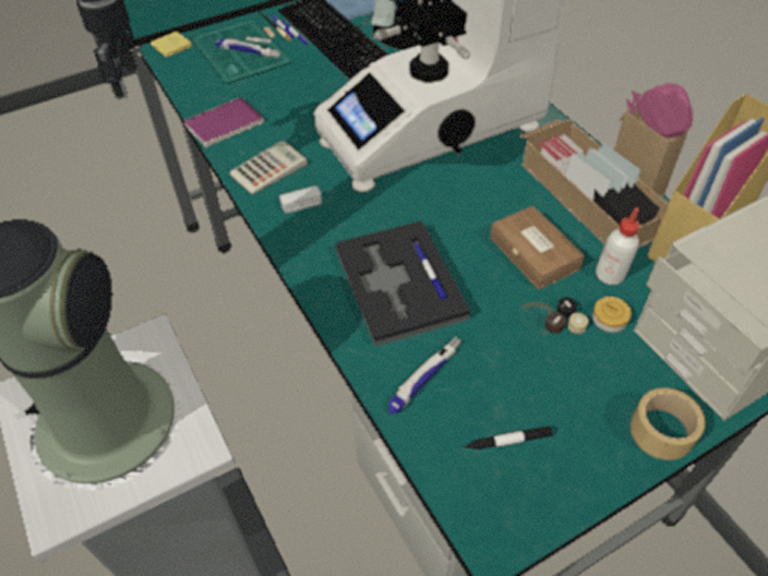

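Run:
```python
from h import *
f=dict(np.load("top.npz"));im=f["frame"]
a=im[135:225,185:290];b=im[165:245,280:385]
save("c_ins",a,7);save("c_cut",b,7)
W=cloud(f);np.save("W.npy",W)
# bench check
print(W[230,150],W[200,350])
```

```text
[403.03837336 238.45787863  -1.24102542] [ 488.48433167 -299.33884283   -5.27745864]
```

View pics/c_ins.png

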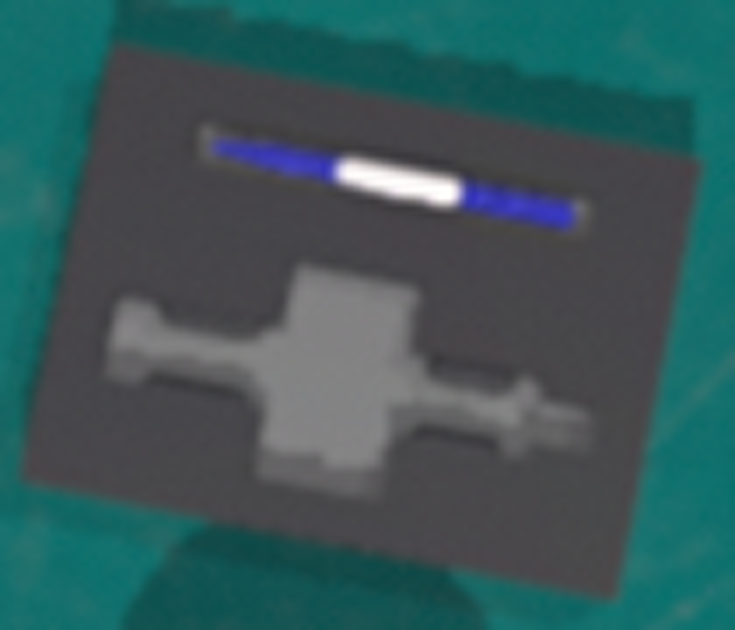

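View pics/c_cut.png

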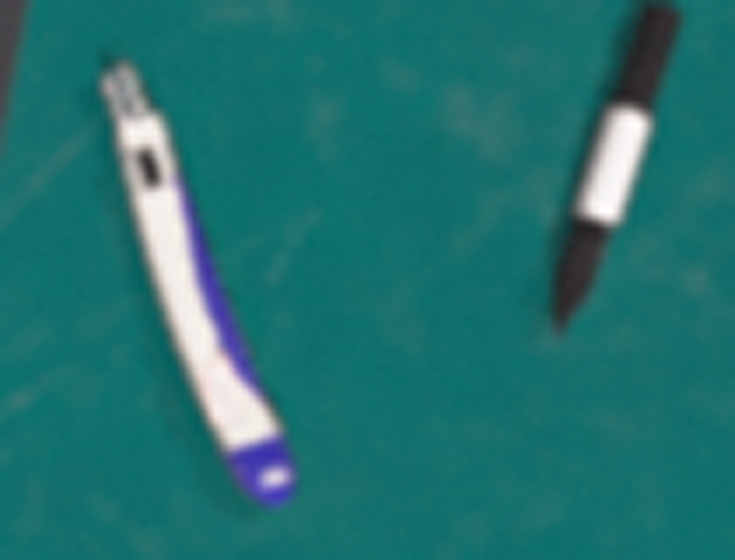

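```bash
cat >> h.py <<'E'
def ray(f,uv,z):
    K=np.array(f["intrinsics"],float);D=np.array([float(f["k1"]),0,0,0])
    p=cv2.undistortPoints(np.array(uv,float).reshape(-1,1,2),K,D).reshape(-1,2)
    E=np.array(f["extrinsics"]);d=np.c_[p,np.ones(len(p))]@E[:3,:3].T;o=E[:3,3]
    return (o+d*((z-o[2])/d[:,2:]))[:,:2]
def rigid(a,b): # a(local)->b(world): R,t
    ca,cb=a.mean(0),b.mean(0);U,S,V=np.linalg.svd((a-ca).T@(b-cb));R=V.T@np.diag([1,np.linalg.det(V.T@U.T)])@U.T
    return R,cb-R@ca
E
python3 - <<'E'
from h import *
f=dict(np.load("top.npz"))
px=np.array([(297,262),(420,290),(257,490),(380,500),(122,297),(105,380),(593,408),(586,450)],float)
loc=np.array([(42,30),(42,-20),(-42,30),(-42,-20),(16,94),(-16,94),(8.5,-94),(-8.5,-94)],float)
uv=(px+.5)/7-.5+[185,135]
for z in (26,):
    w=ray(f,uv,z);R,t=rigid(loc,w);print(z,t,np.degrees(np.arctan2(R[1,0],R[0,0])));print(np.round(w-(loc@R.T+t),1).tolist())
# insert rect
rx=np.array([(118,43),(703,160),(618,600),(22,480)],float)
print("rect",np.round(ray(f,(rx+.5)/7-.5+[185,135],26),1).tolist())
# cutter
im=f["frame"].astype(int);m=np.zeros(im.shape[:2],np.uint8)
m[165:245,290:330]=((im[...,0]>55)&(abs(im[...,0]-im[...,1])<200)&(im[...,0]>im[...,1]*.75))[165:245,290:330]
n,l,st,_=cv2.connectedComponentsWithStats(m);k=1+st[1:,4].argmax();print(st[k])
v,u=np.where(l==k);w=ray(f,np.c_[u,v],15)
W=np.load("W.npy");print("depth z",np.nanpercentile(W[v,u,2],[5,50,95]), "insert z",W[160,200],W[200,230],"bench",np.nanmedian(W[230:236,300:320,2]))
c=w.mean(0);U,S,V=np.linalg.svd(w-c,full_matrices=False);d=V[0]*(np.sign(V[0][0]))  # toward nose (+x)
s=(w-c)@d;print("extent",s.min(),s.max(),d)
ey=-d;ex=np.array([ey[1],-ey[0]]);o=c+d*(s.min()+s.max())/2
print("origin",o,"x axis angle",np.degrees(np.arctan2(ex[1],ex[0])))
L=np.c_[(w-o)@ex,(w-o)@ey]
for y in range(-85,90,10):
    q=L[abs(L[:,1]-y)<5,0]
    if len(q): print(y,np.round([q.min(),q.max(),(q.min()+q.max())/2],1))
E
```

```text
26 [510.4405669   11.76163378] -10.108111729222307
[[0.5, -0.9], [-1.1, 1.5], [-3.8, -1.9], [1.5, 1.0], [0.9, -2.3], [0.6, -2.1], [0.3, 2.6], [1.1, 2.2]]
rect [[641.8, 102.8], [598.2, -121.2], [430.2, -89.4], [473.6, 135.4]]
[294 174  28  63 538]
depth z [-1.10649863 14.24382509 19.43627977] insert z [589.46778397 105.58793979  25.23714776] [483.63400262  24.43684512  17.53198029] bench 1.183819192749752
extent -83.25091507805938 91.63926190449149 [0.94056586 0.33961135]
origin [ 471.65774092 -179.73379825] x axis angle 109.85319700468207
-85 [-7.6  6.  -0.8]
-75 [-8.3  5.3 -1.5]
-65 [-12.1   8.3  -1.9]
-55 [-11.9   8.6  -1.7]
-45 [-11.6   9.7  -0.9]
-35 [-10.4  10.6   0.1]
-25 [-10.2  11.8   0.8]
-15 [-9.  12.3  1.6]
-5 [-9.7 13.2  1.8]
5 [-10.1  13.7   1.8]
15 [-9.8 13.   1.6]
25 [-11.2  13.2   1. ]
35 [-10.   12.8   1.4]
45 [-11.3  12.1   0.4]
55 [-13.5  10.8  -1.4]
65 [-12.6  11.   -0.8]
75 [-12.1   8.7  -1.7]
85 [-10.3   4.   -3.1]
```

Emit:
step_arm:
  moves: "-2 -2 0 -4 8.5;-5 -5 0 -12 8;-8.5 -8.5 0 -20 7;-12 -12 0 -28 6;-15.5 -15.5 0 -36 5.5;-19 -19 0 -42 5.5;-22.5 -22.5 0 -46.8 5.5;-26 -26 0 -46.8 5.5;-29.5 -29.5 0 -46.8 5.5;-33 -33 0 -46.8 5.5"

```text
clock: 1.1
ee_pos: [388.1, 62.3, 303.9]
tcp_rot: [[-0.941, -0.339, 0.0], [-0.339, 0.941, 0.0], [-0.0, 0.0, -1.0]]
force: [1.2, -0.3, -0.3]
gripper_width: 0.647
grasp_force: 0.0
```

Run:
```python
from h import *
s=read_state();R=s["tcp_rot"];print(s["ee_pos"],np.degrees(np.arctan2(R[1,1],R[0,1])),s["gripper_width"])
print(R.T@(np.array([466.4,-179.7,100])-s["ee_pos"]))
```

```text
[388.06663223  62.29307191 303.89438223] 109.83668469607419 0.6468224834927793
[   8.49120925 -254.23167049  203.87211567]
```

Emit:
step_arm:
  moves: "0.1 -4.5 1 0 5;0.3 -9 3 0 5;0.5 -13.5 5 0 5;0.7 -17.5 7.5 0 5;0.8 -21 10.5 0 5;0.84 -23 14 0 5;0.84 -23.7 17 0 5;0.84 -23.73 18.5 0 5;0.84 -23.73 18.5 0 5;0.84 -23.73 18.5 0 5"

```text
clock: 2.1
ee_pos: [460.4, -161.7, 118.9]
tcp_rot: [[-0.941, -0.339, -0.001], [-0.339, 0.941, 0.001], [0.001, 0.001, -1.0]]
force: [0.4, 0.1, 0.2]
gripper_width: 0.586
grasp_force: 0.0
```

Run:
```python
from h import *
s=read_state();R=s["tcp_rot"];print(s["ee_pos"],np.degrees(np.arctan2(R[1,1],R[0,1])),s["gripper_width"])
print(R.T@(np.array([466.4,-179.7,77])-s["ee_pos"]))
f=grab_frame("scene");save("s1",cv2.resize(f["frame"][190:300,220:400],None,fx=4,fy=4))
```

```text
[ 460.43839719 -161.72924463  118.86236851] 109.82710537438095 0.5856456552650955
[  0.45659261 -18.96167638  41.84725805]
```

View pics/s1.png

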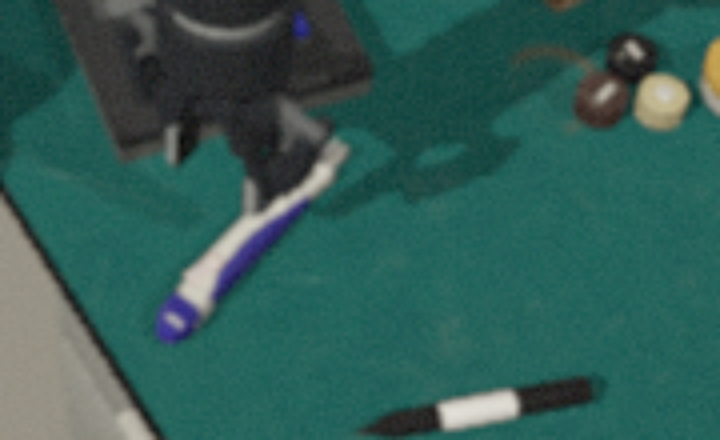

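Emit:
step_arm:
  moves: "0.05 -0.9 0 0 5;0.05 -1.9 0 0 5;0.05 -1.9 0 0 5;0.05 -1.9 1 0 5;0.05 -1.9 2 0 5;0.05 -1.9 3 0 5;0.05 -1.9 3.6 0 5;0.05 -1.9 4.1 0 5;0.05 -1.9 4.2 0 5;0.05 -1.9 4.2 0 5"

```text
clock: 3.15
ee_pos: [466.6, -179.9, 76.7]
tcp_rot: [[-0.941, -0.339, -0.0], [-0.339, 0.941, 0.0], [0.0, 0.0, -1.0]]
force: [-0.3, -0.2, -1.0]
gripper_width: 0.585
grasp_force: 0.0
```

Run:
```python
from h import *
s=read_state();R=s["tcp_rot"];print(s["ee_pos"],s["gripper_width"],s["force"])
f=grab_frame("top");save("t1",cv2.resize(f["frame"][155:245,270:370],None,fx=6,fy=6))
```

```text
[ 466.61069127 -179.8634193    76.69934623] 0.5847229789842477 [-0.27692647 -0.1539254  -0.95290931]
```

View pics/t1.png

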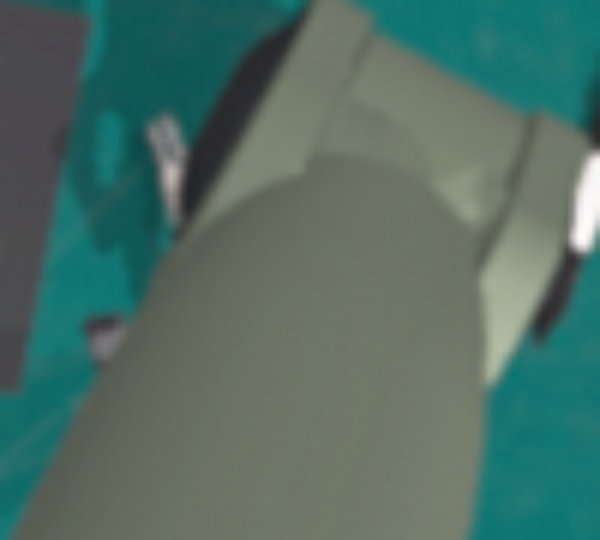

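Emit:
step_arm:
  moves: "0 0 0 0 4;0 0 0 0 3.4;0 0 0 0 3;0 0 0 0 2.6;0 0 0 0 2.2;0 0 0 0 1.8;0 0 0 0 1.4;0 0 0 0 1;0 0 0 0 1;0 0 0 0 1"

```text
clock: 4.2
ee_pos: [467.0, -180.1, 77.4]
tcp_rot: [[-0.941, -0.34, 0.001], [-0.34, 0.941, -0.001], [-0.0, -0.001, -1.0]]
force: [-1.1, -0.6, 4.7]
gripper_width: 0.243
grasp_force: 58.5
```

Emit:
step_arm:
  moves: "0 0 -1 0 1;0 0 -3.5 0 1;0 0 -7 0 1;0 0 -10 5 1;-1 1.5 -12 12 1;-2.5 4 -12 20 1;-4 6.5 -12 28 1;-5.5 9 -12 36 1;-7 11.5 -12 44 1;-8 13 -12 52 1"

```text
clock: 5.2
ee_pos: [497.4, -28.5, 197.2]
tcp_rot: [[-0.844, 0.536, -0.001], [0.536, 0.844, 0.001], [0.001, 0.0, -1.0]]
force: [0.3, 0.1, -0.8]
gripper_width: 0.244
grasp_force: 59.4
```

Run:
```python
from h import *
s=read_state();R=s["tcp_rot"];a=np.degrees(np.arctan2(R[1,1],R[0,1]));print(s["ee_pos"],a,a+10.9,s["gripper_width"],s["grasp_force"],s["force"],s["qpos"])
print(R.T@(np.array([513.2,16.4,160])-s["ee_pos"]))
```

```text
[497.4456393  -28.5498421  197.22885433] 57.57814568212981 68.4781456821298 0.24360646055371332 59.43116464317427 [ 0.33604993  0.05683738 -0.75139282] [-2.05865539e-01  3.35476866e-01 -4.79653533e-01  7.56366589e-01
  5.97859280e-04  3.60002223e-01]
[10.76890827 46.378255   37.25270269]
```

Emit:
step_arm:
  moves: "0 0.5 0 8 1;0.2 1.5 0 16.5 1;0.5 2.5 0 25 1;0.7 3.5 0 33.5 1;1 4.5 0 42 1;1.08 4.64 1 50.5 1;1.08 4.64 2 59 1;1.08 4.64 3 66 1;1.08 4.64 3.7 68.5 1;1.08 4.64 3.7 68.5 1"

```text
clock: 6.2
ee_pos: [512.3, 14.7, 159.2]
tcp_rot: [[0.185, 0.983, -0.002], [0.983, -0.185, 0.0], [-0.0, -0.002, -1.0]]
force: [-0.5, 0.1, -1.0]
gripper_width: 0.245
grasp_force: 59.4
```

Run:
```python
from h import *
s=read_state();R=s["tcp_rot"];a=np.degrees(np.arctan2(R[1,1],R[0,1]));print(s["ee_pos"],a+10.9,s["gripper_width"],s["force"])
f=grab_frame("scene");np.savez("s2.npz",**f);t=grab_frame("top");np.savez("t2.npz",**t)
a=cv2.resize(f["frame"][130:240,210:330],None,fx=5,fy=5);b=cv2.resize(t["frame"][125:235,175:295],None,fx=3,fy=3)
c=np.zeros((550,790,3),np.uint8);c[:,:600]=a;b=cv2.resize(t["frame"][125:235,175:295],(190,174));c[:174,600:]=b;save("s2",c)
```

```text
[512.34389118  14.69574723 159.22333607] 0.23221545821387402 0.24466077284790724 [-0.49597876  0.0831211  -1.02850112]
```

View pics/s2.png

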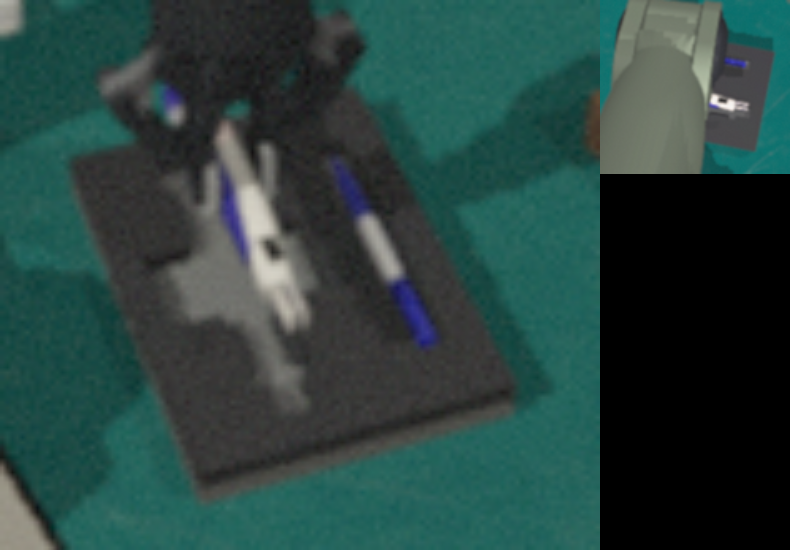

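Emit:
step_arm:
  moves: "0.18 0.06 0.5 0.2 1;0.18 0.06 1.5 0.2 1;0.18 0.06 2.5 0.2 1;0.18 0.06 3.3 0.2 1;0.18 0.06 4 0.2 1;0.18 0.06 4.5 0.2 1;0.18 0.06 4.7 0.2 1;0.18 0.06 4.7 0.2 1;0.18 0.06 4.7 0.2 1;0.18 0.06 4.7 0.2 1"

```text
clock: 7.3
ee_pos: [514.6, 16.2, 113.2]
tcp_rot: [[0.189, 0.982, 0.001], [0.982, -0.189, -0.0], [0.0, 0.001, -1.0]]
force: [-0.3, 0.1, -0.5]
gripper_width: 0.244
grasp_force: 59.4
```

Run:
```python
from h import *
s=read_state();R=s["tcp_rot"];a=np.degrees(np.arctan2(R[1,1],R[0,1]));print(s["ee_pos"],a+10.9,s["gripper_width"],s["force"])
f=grab_frame("scene");np.savez("s3.npz",**f);t=grab_frame("top");np.savez("t3.npz",**t)
c=np.zeros((600,790,3),np.uint8)
a=cv2.resize(f["frame"][145:225,225:305],(400,400),interpolation=2);b=cv2.resize(t["frame"][155:205,225:290],(390,300),interpolation=2)
f0=dict(np.load("scene.npz"))
d=cv2.resize(f0["frame"][145:225,225:305],(400,400),interpolation=2)
c[:400,:400]=a;c[:400,390:]=d;c[400:,:0]=0
c[400:600,:390]=b[100-30:300-30]
save("s3",c)
# overlay coordinates of expected pocket outline in scene cam
def proj(f,P):
    E=np.linalg.inv(np.array(f["extrinsics"]));return cv2.projectPoints(np.array(P,float),cv2.Rodrigues(E[:3,:3])[0],E[:3,3],np.array(f["intrinsics"],float),np.array([float(f["k1"]),0,0,0]))[0].reshape(-1,2)
th=np.radians(-10.9);Rm=np.array([[np.cos(th),-np.sin(th)],[np.sin(th),np.cos(th)]])
loc=np.array([(8.5,-94),(-8.5,-94),(16,-71),(-16,-71),(42,-20),(-42,-20),(42,30),(-42,30),(16,94),(-16,94)])
w=np.c_[loc@Rm.T+[510.5,11.8],np.full(len(loc),26)]
uv=proj(f0,w);print(np.round((uv-[225,145])*5).tolist())
im=cv2.resize(f0["frame"][130:230,215:335],None,fx=6,fy=6,interpolation=2).copy()
for p in (uv-[215,130]+.5)*6: cv2.circle(im,tuple(int(x) for x in p),3,(255,0,0),-1)
save("ov",im)
```

```text
[514.6026963   16.15399109 113.22721783] 0.02556289345113605 0.24360160173982617 [-0.26523832  0.08101738 -0.50700274]
[[233.0, 327.0], [201.0, 336.0], [231.0, 290.0], [172.0, 306.0], [244.0, 206.0], [92.0, 247.0], [212.0, 140.0], [63.0, 179.0], [129.0, 71.0], [74.0, 85.0]]
```

View pics/s3.png

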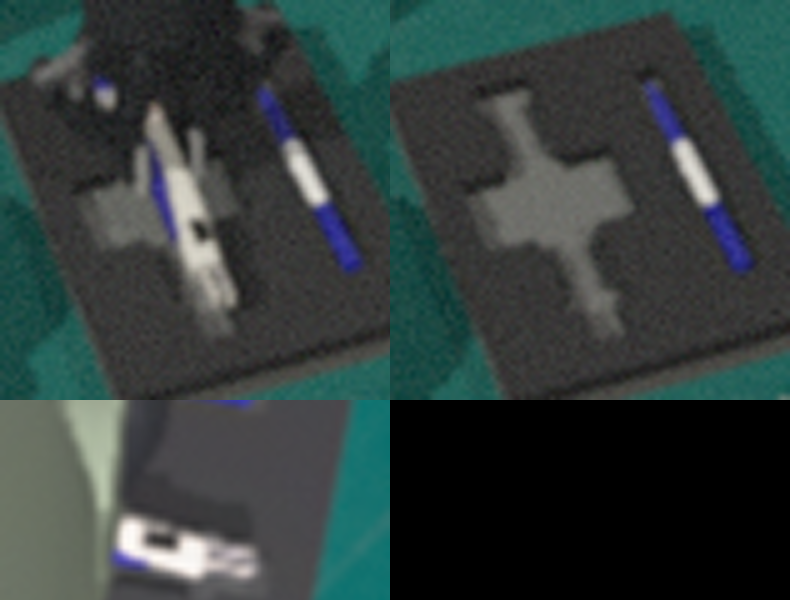

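View pics/ov.png

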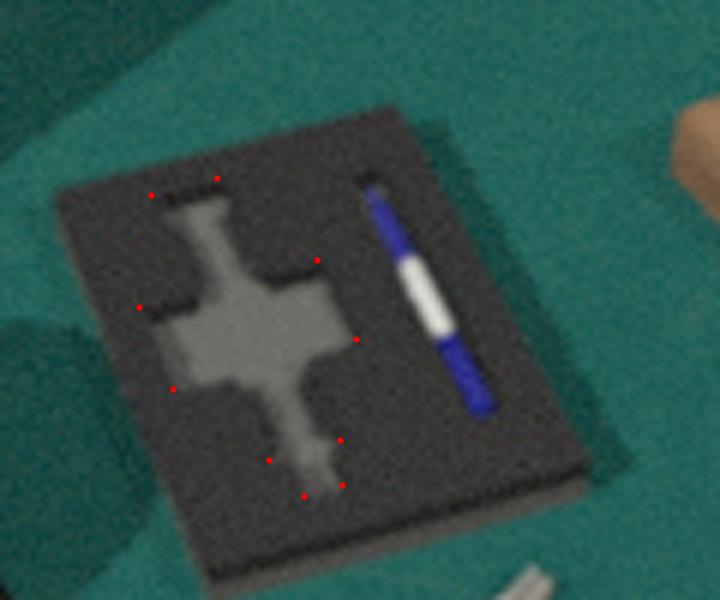

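Run:
```python
from h import *
t=dict(np.load("t3.npz"));f0=dict(np.load("top.npz"))
im=t["frame"].astype(int)
g=im[180:202,242:275].min(-1);print(g[:, :].tolist().__len__())
m=(im.min(-1)>115);m[:180]=0;m[202:]=0;m[:,:244]=0;m[:,275:]=0
v,u=np.where(m)
th=np.radians(-10.9);Rm=np.array([[np.cos(th),-np.sin(th)],[np.sin(th),np.cos(th)]])
for z in(48,):
    L=(ray(t,np.c_[u,v],z)-[510.5,11.8])@Rm
    print("z",z,"ymin",L[:,1].min())
    for y in range(-88,-40,6):
        q=L[abs(L[:,1]-y)<3,0]
        if len(q):print(y,np.round([q.min(),q.max(),q.mean()],1))
# pocket edges in original top: gray floor/wall vs dark foam at nose end
im0=f0["frame"].astype(float).mean(-1)
K=np.array(f0["intrinsics"])
def proj(f,P):
    E=np.linalg.inv(np.array(f["extrinsics"]));return cv2.projectPoints(np.array(P,float),cv2.Rodrigues(E[:3,:3])[0],E[:3,3],np.array(f["intrinsics"],float),np.array([float(f["k1"]),0,0,0]))[0].reshape(-1,2)
X,Y=np.meshgrid(np.arange(-50,51,2.),np.arange(104,-105,-2.))
w=np.c_[np.c_[X.ravel(),Y.ravel()]@Rm.T+[510.5,11.8],np.full(X.size,26)]
uv=proj(f0,w).astype(np.float32).reshape(*X.shape,2)
I=cv2.remap(im0.astype(np.float32),uv[...,0],uv[...,1],1)
for y in(90,84,60,40,20,10,0,-10,-40,-60,-75,-80,-86,-90):
    r=I[int((104-y)/2)];print(y,[int(X[0,i]) for i in range(50) if (r[i]-92)*(r[i+1]-92)<0],int(r.min()),int(r.max()))
c=I[:,25];print("col0",[int(Y[i,0]) for i in range(104) if (c[i]-92)*(c[i+1]-92)<0])
for x in (30,-30):
    c=I[:,25+x//2];print(x,[int(Y[i,0]) for i in range(104) if (c[i]-92)*(c[i+1]-92)<0])
```

```text
22
z 48 ymin -86.37896625727002
-88 [0.3 5.5 2.9]
-82 [-3.8 10.1  3.2]
-76 [-2.2  9.1  2.9]
-70 [-3.2 10.1  3.2]
-64 [-7.3 11.6  2.1]
-58 [-7.8 11.1  2.1]
-52 [-6.8  9.6  1.3]
-46 [-7.3 10.6 -0.2]
90 [-12, 14] 69 125
84 [-14, 14] 69 130
60 [-8, 8] 64 126
40 [-8, 10] 67 132
20 [-40, 40] 69 133
10 [-40, 40] 69 131
0 [-40, 40] 69 132
-10 [-40, 40] 69 132
-40 [-8, 8] 63 118
-60 [-10, 10] 70 131
-75 [-8, 8] 70 111
-80 [-8, 8] 70 108
-86 [2, 6] 71 99
-90 [] 69 87
col0 [94, -84]
30 [32, -16]
-30 [30, -14]
```

Run:
```python
from h import *
t=dict(np.load("s3.npz"))
th=np.radians(-10.9);Rm=np.array([[np.cos(th),-np.sin(th)],[np.sin(th),np.cos(th)]])
im=t["frame"].astype(int);m=((im[...,2]>im[...,1]+25)&(im[...,2]>80))|(im.min(-1)>135)
for nm,(r0,r1,c0,c1) in dict(tail=(155,172,241,252),nose=(165,210,250,276)).items():
    v,u=np.where(m[r0:r1,c0:c1]);L=(ray(t,np.c_[u+c0,v+r0],51)-[510.5,11.8])@Rm
    print(nm,len(v),L.min(0),L.max(0),L.mean(0))
    if nm=="nose":
        for y in range(-90,-20,8):
            q=L[abs(L[:,1]-y)<4,0]
            if len(q):print(y,np.round([q.min(),q.max()],1))
# pocket in the same cam: notch/ends
px=np.array([(150,318),(318,270),(355,345),(175,388),(167,200),(223,188),(345,490),(340,440)],float)
L=(ray(t,(px+.5)/6-.5+[215,130],26)-[510.5,11.8])@Rm;print(np.round(L,1).tolist())
```

```text
tail 8 [-11.4487706   58.12856451] [-5.24672535 74.0647889 ] [-8.49370021 67.39975573]
nose 185 [ -8.85279142 -90.16478779] [15.0732332  36.18217888] [  1.87783791 -36.6868882 ]
-90 [-2.   6.1]
-82 [-3.5  7.2]
-74 [-6.   6.8]
-66 [-7.3 10.2]
-58 [-6.4 10. ]
-50 [-5.4  2.9]
-42 [-8.2 10.8]
-34 [-8.4 13.1]
-26 [-8.6 12.9]
[[-39.1, 22.2], [40.4, 24.2], [40.6, -23.0], [-41.1, -19.9], [-10.1, 88.3], [16.5, 86.8], [8.9, -96.8], [16.2, -70.9]]
```

Emit:
step_arm:
  moves: "0 -0.07 0 1.8 1;0 -0.07 0.2 1.8 1;0 -0.07 0.5 1.8 1;0 -0.07 0.8 1.8 1;0 -0.07 1 1.8 1;0 -0.07 1.1 1.8 1;0 -0.07 1.2 1.8 1;0 -0.07 1.3 1.8 1;0 -0.07 1.3 1.8 1;0 -0.07 1.3 1.8 1"

```text
clock: 8.4
ee_pos: [513.5, 16.4, 100.0]
tcp_rot: [[0.219, 0.976, -0.0], [0.976, -0.219, 0.0], [-0.0, -0.0, -1.0]]
force: [-1.5, 0.5, 1.0]
gripper_width: 0.241
grasp_force: 59.7
```

Emit:
step_arm:
  moves: "0 0 0.1 0 1;0 0 0.2 0 1;0 0 0.3 0 1;0 0 0.4 0 1;0 0 0.5 0 1;0 0 0.6 0 1;0 0 0.7 0 1;0 0 0.8 0 1;0 0 0.85 0 1;0 0 0.85 0 1"

```text
clock: 9.4
ee_pos: [513.4, 16.4, 91.5]
tcp_rot: [[0.219, 0.976, -0.0], [0.976, -0.219, 0.0], [0.0, -0.001, -1.0]]
force: [-2.7, 1.4, 5.0]
gripper_width: 0.249
grasp_force: 60.2
```

Run:
```python
from h import *
s=read_state();print(s["ee_pos"],s["force"],s["torque"])
```

```text
[513.38248072  16.38032621  91.4532836 ] [-2.66199193  1.38760827  4.99278565] [0.15591893 0.78269777 0.04723248]
```

Emit:
step_arm:
  moves: "0 0 0.05 0 1;0 0 0.1 0 1;0 0 0.15 0 1;0 0 0.15 0 1;0 0 0.15 0 1;0 0 0.15 0 1;0 0 0.15 0 1;0 0 0.15 0 1;0 0 0.15 0 1;0 0 0.15 0 1"

```text
clock: 10.4
ee_pos: [513.4, 16.4, 91.4]
tcp_rot: [[0.219, 0.976, 0.0], [0.976, -0.219, -0.0], [0.0, 0.0, -1.0]]
force: [-7.7, 1.0, 19.7]
gripper_width: 0.243
grasp_force: 61.9
```

Emit:
step_arm:
  moves: "0 0 -0.1 0 1;0 0 -0.1 0 1;0 0 -0.1 0 2.6;0 0 -0.1 0 3.4;0 0 -0.1 0 4;0 0 -0.1 0 4;0 0 -1 0 4;0 0 -3 0 4;0 0 -6 0 4;0 0 -9 0 4"

```text
clock: 11.4
ee_pos: [513.3, 16.3, 181.1]
tcp_rot: [[0.219, 0.976, -0.001], [0.976, -0.219, 0.0], [-0.0, -0.001, -1.0]]
force: [1.8, 0.0, 0.1]
gripper_width: 0.47
grasp_force: 0.0
```

Emit:
step_arm:
  moves: "-3 0 -3 0 4;-6 1 -6 0 3;-9 2 -8 0 2;-13 3 -8 0 1;-17 3 -8 0 0;-21 3 -8 0 0;-25 3 -8 0 0;-25 3 -8 0 0;-25 3 -8 0 0;-25 3 -8 0 0"

```text
clock: 12.4
ee_pos: [488.0, -233.4, 260.1]
tcp_rot: [[0.219, 0.976, 0.0], [0.976, -0.219, 0.0], [0.0, -0.0, -1.0]]
force: [-0.5, -0.7, 0.0]
gripper_width: 0.003
grasp_force: 0.0
```

Run:
```python
from h import *
s=read_state();print(s["ee_pos"],s["force"],s["gripper_width"])
f=grab_frame("scene");t=grab_frame("top");np.savez("t4.npz",**t)
c=np.zeros((450,800,3),np.uint8);c[:,:400]=cv2.resize(f["frame"][140:230,225:305],(400,450),interpolation=2);c[:360,400:]=cv2.resize(t["frame"][135:225,185:285],(400,360),interpolation=2)
save("fin",c)
W=cloud(t);th=np.radians(-10.9);Rm=np.array([[np.cos(th),-np.sin(th)],[np.sin(th),np.cos(th)]])
L=(W[...,:2]-[510.5,11.8])@Rm
for y in range(-85,90,15):
    k=(abs(L[...,1]-y)<5)&(abs(L[...,0])<5);q=(abs(L[...,1]-y)<5)&(abs(L[...,0]+58)<8)
    print(y,np.nanmedian(W[k,2]).round(1),np.nanmedian(W[q,2]).round(1))
```

```text
[ 488.04800253 -233.4117131   260.12474787] [-0.46247872 -0.69410475  0.02603298] 0.00312653796526347
-85 13.0 20.9
-70 22.6 22.2
-55 26.5 21.0
-40 31.8 22.8
-25 28.0 21.0
-10 27.8 22.7
5 30.8 22.8
20 28.8 23.1
35 30.8 23.1
50 31.9 23.1
65 30.6 23.4
80 32.1 20.4
```

View pics/fin.png

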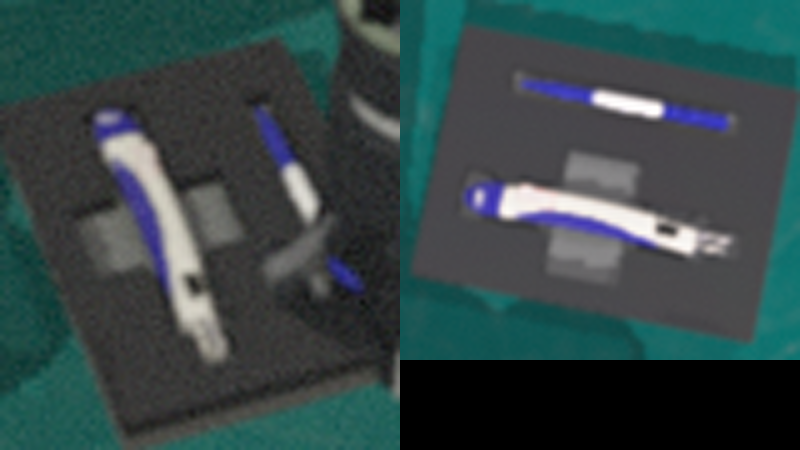

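Emit:
step_arm:
  moves: "2 -0.3 0 0 0;5 -0.8 0 0 0;9 -1.4 0 0 0;13 -2 2 0 0;16 -2.5 5 0 0;18.5 -2.8 8 0 0;20 -3.04 11 0 0;20 -3.04 13.5 0 0;20 -3.04 14.8 0 0;20 -3.04 14.8 0 0"

```text
clock: 13.5
ee_pos: [500.7, -30.7, 110.2]
tcp_rot: [[0.217, 0.976, -0.004], [0.976, -0.217, 0.001], [0.0, -0.004, -1.0]]
force: [-0.5, -0.3, 0.6]
gripper_width: 0.001
grasp_force: 0.0
```

Emit:
step_arm:
  moves: "0 0 0.1 0 0;0 0 0.2 0 0;0 0 0.3 0 0;0 0 0.4 0 0;0 0 0.45 0 0;0 0 0.5 0 0;0 0 0.55 0 0;0 0 0.6 0 0;0 0 0.6 0 0;0 0 0.6 0 0"

```text
clock: 14.5
ee_pos: [502.2, -32.4, 105.8]
tcp_rot: [[0.219, 0.976, -0.0], [0.976, -0.219, 0.0], [-0.0, -0.0, -1.0]]
force: [0.8, -0.7, -0.4]
gripper_width: -0.003
grasp_force: 0.0
```

Emit:
step_arm:
  moves: "0 0 0.05 0 0;0 0 0.1 0 0;0 0 0.12 0 0;0 0 0.14 0 0;0 0 0.16 0 0;0 0 0.18 0 0;0 0 0.2 0 0;0 0 0.2 0 0;0 0 0.2 0 0;0 0 0.2 0 0"

```text
clock: 15.5
ee_pos: [502.6, -32.5, 104.6]
tcp_rot: [[0.219, 0.976, 0.001], [0.976, -0.219, -0.0], [-0.0, 0.001, -1.0]]
force: [-2.0, 0.1, 9.3]
gripper_width: -0.004
grasp_force: 4.2
```

Emit:
step_arm:
  moves: "0 0 -1 0 0;0 0 -3 0 0;3 -0.1 -3 0 0;6.5 -0.3 -3 0 0;9.5 -0.4 -3 0 0;9.5 -0.4 -3 0 0;9.5 -0.4 -2 0 0;9.5 -0.4 -1 0 0;9.5 -0.4 -0.5 0 0;9.5 -0.4 -0.3 0 0"

```text
clock: 16.5
ee_pos: [518.3, 60.3, 105.6]
tcp_rot: [[0.221, 0.975, -0.002], [0.975, -0.221, -0.0], [-0.001, -0.002, -1.0]]
force: [0.2, 0.2, -0.2]
gripper_width: -0.004
grasp_force: 0.0
```

Emit:
step_arm:
  moves: "0 0 0.05 0 0;0 0 0.1 0 0;0 0 0.15 0 0;0 0 0.2 0 0;0 0 0.25 0 0;0 0 0.25 0 0;0 0 0.25 0 0;0 0 0.25 0 0;0 0 0.25 0 0;0 0 0.25 0 0"

```text
clock: 17.5
ee_pos: [519.2, 61.2, 104.4]
tcp_rot: [[0.219, 0.976, -0.0], [0.976, -0.219, 0.0], [-0.0, -0.0, -1.0]]
force: [0.8, 0.2, 0.3]
gripper_width: -0.002
grasp_force: 0.0
```

Emit:
step_arm:
  moves: "0 0 -1 0 0;0 0 -4 0 0;0 0 -8 0 0;0 0 -12 0 0;-3 0 -15 0 0;-7 0 -16 0 0;-12 0 -16 0 0;-17 0 -16 0 0;-22 0 -16 0 0;-27 0 -16 0 0"

```text
clock: 18.5
ee_pos: [459.2, -204.0, 265.4]
tcp_rot: [[0.219, 0.976, 0.001], [0.976, -0.219, -0.001], [-0.0, 0.001, -1.0]]
force: [0.9, 0.9, -0.1]
gripper_width: -0.001
grasp_force: 0.0
```

Emit:
step_arm:
  moves: "0 0 0 0 0;0 0 0 0 0;0 0 0 0 0;0 0 0 0 0;0 0 0 0 0;0 0 0 0 0;0 0 0 0 0;0 0 0 0 0;0 0 0 0 0;0 0 0 0 0"

```text
clock: 19.5
ee_pos: [459.9, -202.2, 264.3]
tcp_rot: [[0.219, 0.976, -0.0], [0.976, -0.219, 0.0], [0.0, -0.0, -1.0]]
force: [-0.3, 0.5, -0.3]
gripper_width: 0.001
grasp_force: 0.0
```

Run:
```python
from h import *
t=grab_frame("top");a=dict(np.load("t4.npz"))
d=abs(t["frame"].astype(int)-a["frame"]).max(-1)[135:225,185:285];print("insert change",d.max(),(d>40).sum())
d=abs(t["frame"].astype(int)-np.load("top.npz")["frame"]).max(-1);print("slide box",(d[180:225,120:145]>40).sum())
s=read_state();print(s["ee_pos"],s["force"])
print(close_job())
```

```text
insert change 30 0
slide box 96
[ 459.94260386 -202.27739659  264.35743679] [0.0699413  0.51141641 0.07378452]
the job is handed in; nothing more can be done
None
```

The cutter is in its pocket, same side up with the nose in the narrow end. It was pressed to the floor and released, and the job was handed in at about 19.5 s. The last overhead picture differed from the first around the slide box; I put this down to the arm's shadow and did not check it further, and I did not re-check the marker, though the gripper never went down near the box or touched the marker.

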